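# Make up the kits for two repair jobs

### The job

Make up the kits for two repair jobs from the parts behind the amplifier: the large aluminium knob, the rocker switch and the brown bottle go in the yellow-floored tray, the black knob and the cork vial in the red-floored tray. Set each part down flat in the cut-out made for it, without dropping it, keep the bottle and the vial upright, and leave the small knob, the cream cap and the black pad where they are.

Things in the scene. Friction and masses are not known exactly. Their poses are not given: they have to be found in the camera images.
- yellow_tray: Kit tray (fixed), 190 (x) x 80 (y) x 17 mm, left or right of the amplifier. Dark insert, yellow-floored cut-outs in a row along own x: round 54 mm at x -58 mm (brown bottle); round 50 at 0 (large knob); oblong 54 (x) x 32 (y) at +59 (switch, long way along x, either way round). Origin: centre of underside. Heights: cut-out floor 9, insert top 15 (chamfered), rim 17. 6 to 7 mm play round parts.
- red_tray: Kit tray (fixed), 150 (x) x 80 (y) x 17 mm, on the amplifier's other side. Dark insert with two round red-floored cut-outs on own x: 38 mm at x -36 mm (cork vial); 41 mm at +36 (black knob). Origin: centre of underside. Heights: cut-out floor 9, insert top 15 (chamfered), rim 17. 6 to 7 mm play round parts.
- brown_bottle: Brown bottle with white cap (not the like one at the bench's far right end), 41 mm diameter, 84 mm tall, standing. Origin: centre of its underside. Starts in a loose row of five on the bench behind the amplifier, low parts in the middle three places, tall ones at the two ends, in any order.
- cork_vial: Whitish glass vial with a brown cork (not the one on the ledge at the back), 24 mm diameter, 62 mm tall, standing. Origin: centre of its underside. Starts in a loose row of five on the bench behind the amplifier, low parts in the middle three places, tall ones at the two ends, in any order.
- large_knob: Large turned aluminium knob, 37 mm diameter, 23 mm tall. Origin: centre of its underside. Starts in a loose row of five on the bench behind the amplifier, low parts in the middle three places, tall ones at the two ends, in any order.
- black_knob: Black knob with a bright metal top, 27 mm diameter, 23 mm tall. Origin: centre of its underside. Starts in a loose row of five on the bench behind the amplifier, low parts in the middle three places, tall ones at the two ends, in any order.
- rocker_switch: White rocker switch with a black rocker on top and two brass pins at its -x end, 40 (x) x 18 (y) x 16 mm; the straight sides for the fingers are 13 mm high, 18 mm apart, from x -16 to x +20 mm. Origin: centre of its underside. Starts in a loose row of five on the bench behind the amplifier, low parts in the middle three places, tall ones at the two ends, in any order.
- small_knob: Small aluminium knob, 21 mm diameter, 16 mm tall, on the bench beyond the row; belongs to no kit, stays. Origin: centre of its underside. (Mind the amplifier in front of the row: solid, 134 mm tall, x 0.29 to 0.585, y -0.25 to 0.19 m.)
- cream_cap: Cream plastic cap, 46 mm diameter, 18 mm tall, on the bench beyond the row; belongs to no kit, stays. Origin: centre of its underside.
- black_pad: Black rubber pad, 62 x 30 x 8 mm, near the left front of the bench; belongs to no kit, stays. Origin: centre of its underside. (Mind the lamp at the left: its head hangs from 0.61 m up over x 0.55 to 0.70, y above 0.25 m.)

How it is judged:
By the outcome, as a careful person would: the job done as asked, in the order asked, and still so for the second after the job is handed in, with the robot touching nothing.
It also fails if it takes over 131 s, if anything falls off the work surface, if the arm or the gripper's body presses on something with over 40 N, if the wrist force passes 120 N, or if a joint passes its speed limit or range.

### The arm

A 6-joint arm with a two-finger parallel gripper is mounted at the origin on a cart in front of the work surface, level with it; the furniture and walls round the work are solid. World frame = base frame: x ahead of the robot, y to its left, z up, the work surface at z = 0. Lengths are in m, angles in rad, forces in N, time in s.
With the tool pointing down it reaches from about 0.35 to 0.85 m from the base axis. Payload 8.1 kg.
Tool frame: the origin (TCP) lies at the very end of the fingers, on their centre line; the grasp point (between the pads) lies 19 mm behind it; z points along the fingers, y is the line along which they close (so a half turn about z gives the same grasp; the last joint's range is limited). The gripper opens to 93 mm and grips with 3 to 60 N. Pads are 15 mm wide; open, the fingers measure 128 mm over their backs; the gripper's body (75 mm by 188 mm) begins 65 mm behind the grasp point.
Start: joints at [1.16, 0.13, 1.488, -0, 1.523, -0.085], TCP at [0.192, 0.568, 0.219] pointing down, gripper open.
Joint ranges: [-2.96, 2.96], [-0.89, 2.26], [0.02, 2.5], [-1.34, 4.48], [0, 2.73], [-2.66, 2.66]. Speed limits (rad/s): [2.39, 2.39, 2.79, 3.14, 3.14, 3.14].

### API

Orientations are given as a rotation vector (axis times angle).
In Python, from plant import monitor, eyes, ticket gives the robot as it stands.
- The arm moves only by the tool arm_command, never from a script. Its argument "deltas" is a list that holds one entry, the list of rows, each a list of 6 numbers: the shift along the world's x, y, z in cm, then the turn, a rotation vector about the world's x, y, z in degrees. In form: [[[tx, ty, tz, rx, ry, rz], ...]]. A call has 1 to 12 rows; each row shifts and turns the commanded pose from where the row before left it; what a row does not reach is not made up. A row lasts 1/12 s, in which the tool goes at most 41.7 mm and 7.16 degrees, less where a joint would pass 70% of its speed; a pose out of reach is approached as far as the arm can. A call is refused whole if a number of a shift passes 4.17 or a number of a turn 7.16, either way. A call with a gripper value outside its range is refused whole. "gripper" is the opening, from -1 (shut) to 1 (fully open), set as the call begins (left out, the last holds). The fingers move at their own pace and stop on an object; "squeeze" is the grip in N (left out, the last holds). Time passes only in rows, so rows that do not move let the fingers close. It gives the time, the measured TCP pose, the force, the opening and the grip force at its end, in the units of the state.
- monitor.read_state(): the state, without advancing time (a new reading comes with each control period).
- eyes.read_camera(name): name is "scene" or "top" or "wrist"; returns the picture (480x640x3 uint8, blue, green, red); there is no depth.
- eyes.camera_model(name): a dict with "fx", "fy", "cx", "cy" (pixels), "rvec" (rotation vector, rad) and "tvec" (3), from world to camera coordinates, as OpenCV has them. Camera axes: x right, y down, z forward; pixel columns grow to the right and rows downward; lengths in m; the calibration is good to about 2 mm. The wrist camera is an equidistant fisheye: a pixel r from the principal point sees the ray r / f radians off the axis. A picture is of the moment at which its call begins: read the wrist's pose just before it. camera_model takes no time and is no camera call; for the wrist camera it gives the pose at the moment of the call.
- ticket.close_job(): hands the job in; it is judged then, once.
The state is a dict: "t": time; "q": joint angles; "dq": joint speeds; "joint_torque": joint torques, N m; "tool_pos": TCP position; "orientation": TCP orientation; "force": force on the tool from outside, world axes, zero at the start; "wrist_torque": the same for the moment, N m; "opening": finger opening in m; "gripper_force": force on a finger pad.
Only numpy, scipy, OpenCV 4.12 (cv2) and the standard library are available. Lean on these libraries where they do the work, as an engineer would, in place of code of your own. Each camera call takes 0.05 s, during which the arm holds its last target. There are 200 camera calls.

## Working session

There is one attempt and no reset: what is moved stays moved. The work goes in short steps, Python scripts to look and compute and a tool call to move; the robot and the scene stay as the last step left them, time stands still between calls to the robot, and variables do not carry over. Pictures are saved under pics/ and viewed, at most 14 in all, crops included, and the job is handed in when it is done.

Besides the shell and the picture viewer there is one more tool, called as name(argument=value, ...) on one line, values as JSON. arm_command: Moves the arm, as the interface text tells. Its arguments: {"type":"object","properties":{"deltas":{"type":"array"},"gripper":{"type":"number"},"squeeze":{"type":"number"}},"required":["deltas"]}

```bash
ls; mkdir -p pics; python3 - <<'E'
from plant import monitor, eyes, ticket
import cv2
print(monitor.read_state())
for n in("scene","top"):
    cv2.imwrite(f"pics/{n}0.png",eyes.read_camera(n)); print(eyes.camera_model(n))
print(eyes.camera_model("wrist"))
E
```

```text
pics
{'t': 0.0, 'q': array([ 1.15961891e+00,  1.31153146e-01,  1.48929760e+00, -1.86084948e-05,
        1.52298032e+00, -8.54009472e-02]), 'dq': array([-1.57414279e-03, -8.10820908e-05,  6.03436275e-04, -3.82837843e-05,
       -6.66748991e-04, -8.88196455e-04]), 'joint_torque': array([-6.21837953e-04, -5.59830594e+01, -4.91763747e+01,  7.68582872e-02,
        3.57072044e-02, -2.47348516e-04]), 'tool_pos': array([0.1917827 , 0.56791862, 0.21758217]), 'orientation': array([-5.09396621e-01, -3.09957842e+00,  2.80599881e-03]), 'force': array([0.65065482, 0.24443158, 0.29626411]), 'wrist_torque': array([-0.0066063 ,  0.05702538, -0.04634063]), 'gripper_force': 0.0, 'opening': 0.09277741535268476}
{'fx': 589.1032307686456, 'fy': 589.1032307686456, 'cx': 316.0142164207684, 'cy': 235.60818977062527, 'rvec': array([ 1.99260843, -1.133114  ,  0.55349894]), 'tvec': array([-0.23893   ,  0.32919375,  1.42463964])}
{'fx': 457.5659399388208, 'fy': 457.5659399388208, 'cx': 317.31368177630327, 'cy': 239.49891119891583, 'rvec': array([ 2.14083924, -2.09563541,  0.18362426]), 'tvec': array([0.03846286, 0.51602003, 1.18223148])}
{'fx': 371.64829954431775, 'fy': 371.64829954431775, 'cx': 320.85476432490526, 'cy': 237.54768785004532, 'rvec': array([-2.37782237, -1.70702897, -0.2139004 ]), 'tvec': array([-0.59850512, -0.02965484,  0.39040243])}
```

View pics/top0.png

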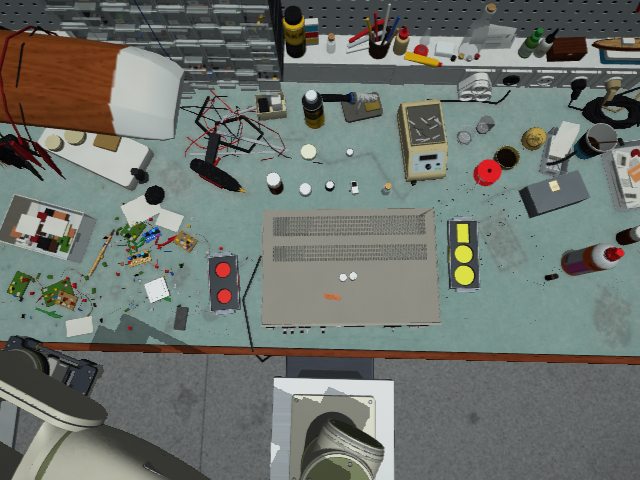

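View pics/scene0.png

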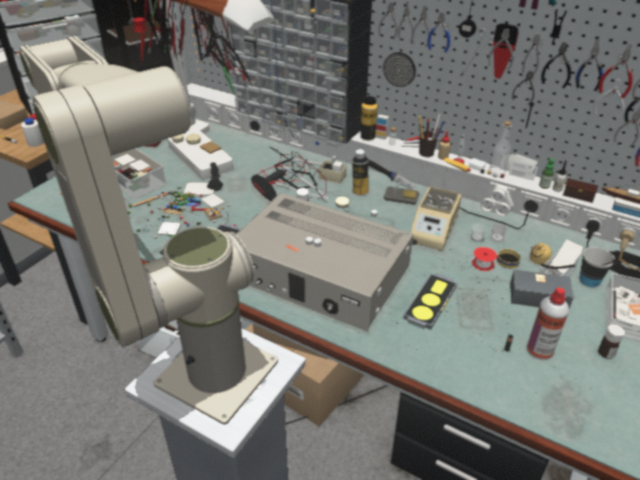

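The top view shows the row: bottle (275,183), large knob (305,189), black knob (330,186), switch (354,187), vial (387,187). The red tray is at (223,283) and the yellow tray at (463,255). The scene view shows the same layout with the row hidden behind the amplifier.

```bash
cat > h.py <<'E'
import cv2, numpy as np
from plant import monitor, eyes
def ray_plane(name,uv,z,m=None):
    m=m or eyes.camera_model(name); R=cv2.Rodrigues(np.array(m["rvec"]))[0]; t=np.array(m["tvec"])
    x=(uv[0]-m["cx"])/m["fx"]; y=(uv[1]-m["cy"])/m["fy"]
    if name=="wrist":
        r=np.hypot(x,y); d=np.array([x/r*np.sin(r),y/r*np.sin(r),np.cos(r)]) if r>0 else np.array([0,0,1.])
    else: d=np.array([x,y,1])
    c=-R.T@t; d=R.T@d; return c+d*(z-c[2])/d[2]
E
python3 - <<'E'
from h import *
im=cv2.imread("pics/top0.png")
a=cv2.resize(im[140:210,255:405],None,fx=5,fy=5,interpolation=cv2.INTER_CUBIC)
cv2.imwrite("pics/c1.png",a)
for nm,uv,z in [("bottle",(275,181),.084),("lk",(305,189),.023),("bk",(330,186),.023),("sw",(354,187),.016),("vial",(387,187),.062)]: print(nm,ray_plane("top",uv,z).round(4))
hsv=cv2.cvtColor(im,cv2.COLOR_BGR2HSV)
for nm,(x0,y0,x1,y1),lo,hi in [("red",(205,250,245,315),(0,150,120),(8,255,255)),("yel",(440,215,485,295),(22,150,150),(35,255,255))]:
    mk=cv2.inRange(hsv[y0:y1,x0:x1],lo,hi)
    n,_,st,c=cv2.connectedComponentsWithStats(mk)
    for i in range(1,n):
        if st[i,4]>60: print(nm,st[i],ray_plane("top",c[i]+[x0,y0],.009).round(4))
    d=cv2.inRange(hsv[y0-8:y1+8,x0-8:x1+8],(0,0,0),(179,255,90))|cv2.copyMakeBorder(mk,8,8,8,8,cv2.BORDER_CONSTANT)
    c,_=cv2.findContours(d,cv2.RETR_EXTERNAL,cv2.CHAIN_APPROX_NONE); c=max(c,key=cv2.contourArea)+np.array([x0-8,y0-8])
    b=cv2.boxPoints(cv2.minAreaRect(c)); print([ray_plane("top",p,.015).round(3)[:2] for p in b])
E
```

```text
bottle [0.6654 0.1657 0.084 ]
lk [0.6632 0.0876 0.023 ]
bk [0.6733 0.0177 0.023 ]
sw [ 0.6738 -0.0501  0.016 ]
vial [ 0.6612 -0.1365  0.062 ]
red [ 11  13  14  14 162] [0.4331 0.3086 0.009 ]
red [ 13  39  13  14 145] [0.3615 0.3003 0.009 ]
[array([0.467, 0.349]), array([0.472, 0.268]), array([0.327, 0.253]), array([0.321, 0.333])]
yel [ 17   9  12  19 205] [ 0.5498 -0.352   0.009 ]
yel [ 15  30  17  18 242] [ 0.4909 -0.3517  0.009 ]
yel [ 15  51  19  19 294] [ 0.4326 -0.3518  0.009 ]
[array([ 0.581, -0.305]), array([ 0.586, -0.39 ]), array([ 0.397, -0.389]), array([ 0.393, -0.306])]
```

View pics/c1.png

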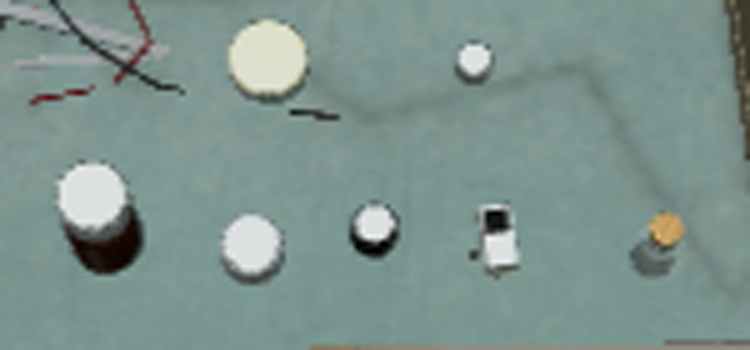

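arm_command(deltas=[[[2.3,-2.8,0.8,0,0,1],[2.3,-2.8,0.8,0,0,1],[2.3,-2.8,0.8,0,0,1],[2.3,-2.8,0.8,0,0,1],[2.3,-2.8,0.8,0,0,1],[2.3,-2.8,0.8,0,0,1],[2.3,-2.8,0.8,0,0,1],[2.3,-2.8,0.8,0,0,1],[2.3,-2.8,0.8,0,0,1]]], gripper=0.3)

```text
t: 0.85
tool_pos: [0.3996, 0.3148, 0.2907]
orientation: [-0.263, -3.13, 0.0]
force: [1.2, 0.4, -0.8]
opening: 0.0607
gripper_force: 0.0
```

arm_command(deltas=[[[2.3,-2.8,0,0,0,1],[2.3,-2.8,0,0,0,1],[2.3,-2.8,0,0,0,1],[2.3,-2.8,0,0,0,1],[2.3,-2.8,0,0,0,1],[2.3,-2.8,0,0,0,1],[2.3,-2.8,0,0,0,1],[2.3,-2.8,0,0,0,1],[2.3,-2.8,0,0,0,1.7],[0,0,0,0,0,0]]])

```text
t: 1.68
tool_pos: [0.6082, 0.059, 0.2887]
orientation: [-0.004, -3.14, 0.003]
force: [1.4, 1.4, 0.5]
opening: 0.0606
gripper_force: 0.0
```

```bash
cat > look.py <<'E'
import sys
from h import *
s=monitor.read_state(); print(s["t"],s["tool_pos"].round(4),s["orientation"].round(4),s["q"].round(2),s["opening"])
m=eyes.camera_model("wrist"); im=eyes.read_camera("wrist")
cv2.imwrite(f"pics/{sys.argv[1]}.png",im); np.save(f"pics/{sys.argv[1]}.npy",m,allow_pickle=True)
R=cv2.Rodrigues(m["rvec"])[0]; print("cam",(-R.T@m["tvec"]).round(3),"axis",R[2].round(3))
E
python3 look.py w1
```

```text
1.6833 [0.6082 0.059  0.2887] [-0.0037 -3.14    0.0034] [ 0.01  0.14  1.35 -0.    1.65 -1.55] 0.06055106118879682
cam [0.54  0.059 0.455] axis [ 0.249 -0.004 -0.969]
```

View pics/w1.png

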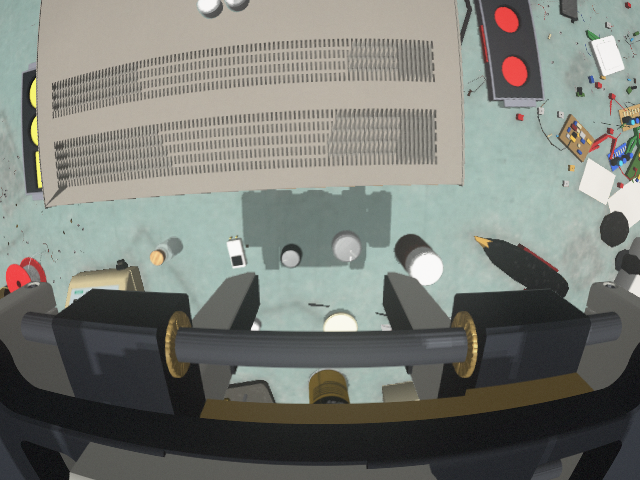

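The wrist view shows the bottle cap (425,267), large knob (346,247), black knob (291,256), switch (236,252), vial cork (157,257) and the red cut-outs (507,20) and (515,72). I'll compare these with the top-view positions.

```bash
python3 - <<'E'
from h import *
m=np.load("pics/w1.npy",allow_pickle=True).item()
T=[("bottle",(425,267),(273.6,179.4),.084),("lk",(346,246),(305.4,189.0),.023),("bk",(291,256),(330.2,184.8),.023),("sw",(236,252),(354.8,187.2),.016),("vial",(157,257),(388.4,186),.062),("vialbase",(172,244),(385.8,191),.002),("bk hole?",(507,20),(223,296),.009),("red2",(515,72),(223,270),.009)]
for n,w,t,z in T: print(n,ray_plane("wrist",w,z,m).round(4)[:2],ray_plane("top",t,z).round(4)[:2])
im=cv2.imread("pics/w1.png"); cv2.imwrite("pics/c2.png",cv2.resize(im[225:290,145:455],(775,163),interpolation=cv2.INTER_CUBIC))
r=cv2.inRange(cv2.cvtColor(im,cv2.COLOR_BGR2HSV)[:100,480:540],(0,150,120),(8,255,255))
n,_,st,c=cv2.connectedComponentsWithStats(r)
for i in range(1,n):
  if st[i,4]>60: print(st[i],ray_plane("wrist",c[i]+[480,0],.009,m).round(4))
E
```

```text
bottle [0.6678 0.1705] [0.6698 0.1697]
lk [0.661 0.088] [0.6632 0.0865]
bk [0.6736 0.0211] [0.6768 0.0172]
sw [ 0.6707 -0.049 ] [ 0.6733 -0.0524]
vial [ 0.6639 -0.1371] [ 0.6641 -0.1403]
vialbase [ 0.6644 -0.1418] [ 0.668  -0.1415]
bk hole? [0.3601 0.3021] [0.3609 0.303 ]
red2 [0.4323 0.3103] [0.4319 0.3073]
[ 15   7  24  26 463] [0.3591 0.3011 0.009 ]
[ 22  56  26  30 579] [0.4308 0.3092 0.009 ]
```

View pics/c2.png

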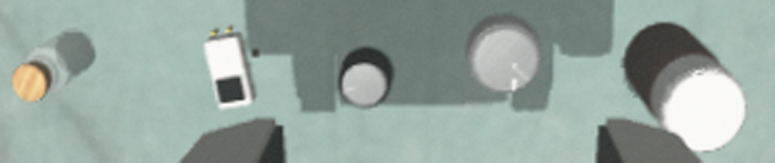

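arm_command(deltas=[[[2.7,1.3,-2.5,0,0,0],[2.7,1.3,-3.5,0,0,0],[0,0,-4,0,0,0],[0,0,-4,0,0,0],[0,0,-4,0,0,0],[0,0,-3,0,0,0],[0,0,-1.5,0,0,0],[0,0,0,0,0,0],[0,0,0,0,0,0]]], gripper=0.12, squeeze=20)

```text
t: 2.48
tool_pos: [0.6571, 0.0898, 0.0693]
orientation: [0.002, -3.141, -0.0]
force: [-0.6, 0.1, 0.8]
opening: 0.052
gripper_force: 0.0
```

arm_command(deltas=[[[0.4,-0.3,-2,0,0,0],[0,0,-2,0,0,0],[0,0,-1,0,0,0],[0,0,0,0,0,0],[0,0,0,0,0,0],[0,0,0,0,0,0],[0,0,0,0,0,0]]])

```text
t: 3.07
tool_pos: [0.6629, 0.0864, 0.0213]
orientation: [-0.001, 3.138, 0.0]
force: [0.4, -0.1, 0.4]
opening: 0.0517
gripper_force: 0.0
```

```bash
python3 look.py w2; python3 -c "
from h import *
for i in range(3):
    eyes.read_camera('top'); print(monitor.read_state()['tool_pos'].round(4))"
```

```text
3.0667 [0.6629 0.0864 0.0213] [-1.0000e-03  3.1385e+00  3.0000e-04] [ 0.05  0.47  1.45  0.    1.22 -1.52] 0.05172530960322069
cam [0.593 0.086 0.187] axis [ 0.253 -0.001 -0.967]
[0.6624 0.0863 0.0206]
[0.6622 0.0863 0.0202]
[0.662  0.0862 0.0199]
```

View pics/w2.png

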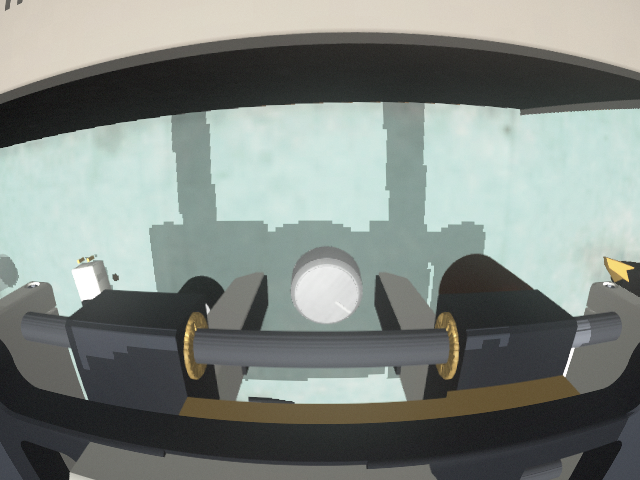

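The knob at (326,290) sits centred between the open fingers. The arm lags a little while settling, so I'll lower 10 mm and grip.

arm_command(deltas=[[[0,0,-0.9,0,0,0],[0,0,0,0,0,0],[0,0,0,0,0,0],[0,0,0,0,0,0]]])

```text
t: 3.6
tool_pos: [0.661, 0.0862, 0.0094]
orientation: [0.001, -3.14, 0.0]
force: [0.7, -0.4, -0.5]
opening: 0.0521
gripper_force: 0.0
```

arm_command(deltas=[[[0,0,0,0,0,0],[0,0,0,0,0,0],[0,0,0,0,0,0],[0,0,0,0,0,0],[0,0,0,0,0,0],[0,0,0,0,0,0]]], gripper=-1)

```text
t: 4.1
tool_pos: [0.6616, 0.0862, 0.0101]
orientation: [-0.001, 3.141, 0.0]
force: [0.3, 0.4, 0.1]
opening: 0.0364
gripper_force: 20.0
```

arm_command(deltas=[[[0,0,0.5,0,0,0],[0,0,1.5,0,0,0],[0,0,2.5,0,0,0],[0,0,3.5,0,0,0],[0,0,3.5,0,0,0],[0,0,3.5,0,0,0],[0,0,3,0,0,0],[-0.5,-1.5,1.5,0,0,0],[-1,-2.5,0,0,0,0],[-1.3,-3.4,0,0,0,0],[-1.4,-3.6,0,0,0,0],[-1.4,-3.6,0,0,0,0]]])

```text
t: 5.1
tool_pos: [0.6049, -0.0608, 0.2069]
orientation: [-0.003, 3.14, -0.001]
force: [0.2, 0.0, -0.4]
opening: 0.0366
gripper_force: 20.0
```

arm_command(deltas=[[[-1.4,-3.6,0,0,0,0],[-1.4,-3.6,0,0,0,0],[-1.4,-3.6,0,0,0,0],[-1.4,-3.6,0,0,0,0],[-1.4,-3.6,0,0,0,0],[-1.4,-3.6,0,0,0,0],[-1.3,-3.4,0,0,0,0],[-1,-2.5,0,0,0,0],[-0.7,-1.4,0,0,0,0],[0,0,0,0,0,0],[0,0,0,0,0,0],[0,0,0,0,0,0]]])

```text
t: 6.1
tool_pos: [0.4918, -0.3483, 0.2059]
orientation: [-0.001, 3.141, -0.0]
force: [-0.2, -0.6, 0.4]
opening: 0.0365
gripper_force: 20.0
```

arm_command(deltas=[[[0,-0.5,-2,0,0,0],[0,0,-3.5,0,0,0],[0,0,-4,0,0,0],[0,0,-4,0,0,0],[0,0,-2.5,0,0,0],[0,0,-1,0,0,0],[0,0,0,0,0,0],[0,0,0,0,0,0],[0,0,0,0,0,0],[0,0,0,0,0,0]]])

```text
t: 6.93
tool_pos: [0.4934, -0.3551, 0.0381]
orientation: [-0.001, 3.138, -0.005]
force: [-0.8, -0.5, -0.3]
opening: 0.0364
gripper_force: 20.0
```

```bash
python3 look.py w3; python3 - <<'E'
from h import *
im=cv2.imread("pics/w3.png"); cv2.imwrite("pics/c3.png",im[60:420])
E
```

```text
6.9333 [ 0.4934 -0.3551  0.0381] [-1.4000e-03  3.1379e+00 -5.0000e-03] [-0.71  0.3   1.64  0.    1.2  -2.28] 0.03638636793547207
cam [ 0.424 -0.355  0.204] axis [ 0.254 -0.004 -0.967]
```

View pics/c3.png

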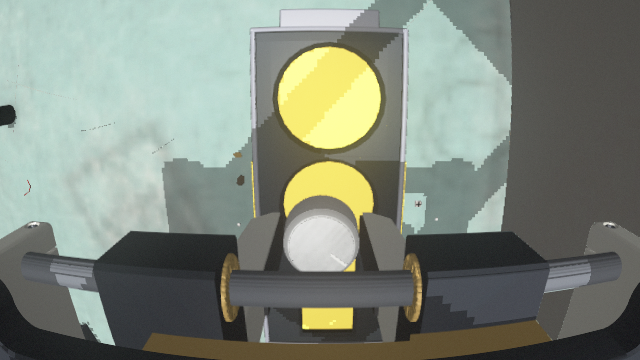

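The large knob, at (321,300) in the full picture, hangs over the middle cut-out. The bottle cut-out is at (329,157). I'll refine the tray from the latter.

```bash
python3 - <<'E'
from h import *
m=np.load("pics/w3.npy",allow_pickle=True).item(); im=cv2.imread("pics/w3.png")
k=cv2.inRange(cv2.cvtColor(im,cv2.COLOR_BGR2HSV),(20,100,80),(38,255,255))
n,_,st,c=cv2.connectedComponentsWithStats(k)
for i in range(1,n):
  if st[i,4]>300:
    x,y,w,h,a=st[i]; print(st[i],[ray_plane("wrist",p,.009,m).round(4)[:2] for p in [(x,y+h/2),(x+w,y+h/2),(x+w/2,y),(x+w/2,y+h)]])
E
```

```text
[ 277  106  105  107 4691] [array([ 0.4326, -0.3787]), array([ 0.4324, -0.3236]), array([ 0.4047, -0.3513]), array([ 0.4613, -0.3511])]
[ 283  219   91   74 3279] [array([ 0.4855, -0.3766]), array([ 0.4854, -0.3262]), array([ 0.4646, -0.3516]), array([ 0.5075, -0.3513])]
[220 314  19  68 615] [array([ 0.5465, -0.4188]), array([ 0.5458, -0.4064]), array([ 0.5221, -0.4101]), array([ 0.5731, -0.4156])]
[403 314  19  68 664] [array([ 0.5454, -0.3048]), array([ 0.5461, -0.2924]), array([ 0.5218, -0.3011]), array([ 0.5727, -0.2955])]
[ 302  368   52   22 1122] [array([ 0.5682, -0.3676]), array([ 0.5683, -0.3344]), array([ 0.5593, -0.3511]), array([ 0.5772, -0.3509])]
[ 143  380  407   44 6013] [array([ 0.6004, -0.4866]), array([ 0.6088, -0.1745]), array([ 0.569 , -0.3392]), array([ 0.6086, -0.3378])]
```

arm_command(deltas=[[[-0.1,0.1,-0.8,0,0,0],[0,0,-0.6,0,0,0],[0,0,0,0,0,0],[0,0,0,0,0,0],[0,0,0,0,0,0],[0,0,0,0,0,0]]])

```text
t: 7.48
tool_pos: [0.4905, -0.3529, 0.021]
orientation: [-0.001, 3.142, -0.0]
force: [0.0, 0.5, -0.3]
opening: 0.0363
gripper_force: 20.0
```

arm_command(deltas=[[[0,0,-0.2,0,0,0],[0,0,0,0,0,0],[0,0,0,0,0,0],[0,0,0,0,0,0]]])

```text
t: 7.82
tool_pos: [0.4906, -0.3529, 0.0191]
orientation: [-0.001, 3.141, -0.0]
force: [-0.0, -0.0, 0.6]
opening: 0.0362
gripper_force: 20.0
```

arm_command(deltas=[[[0,0,-0.1,0,0,0],[0,0,0,0,0,0],[0,0,0,0,0,0],[0,0,0,0,0,0]]])

```text
t: 8.15
tool_pos: [0.4906, -0.3529, 0.0191]
orientation: [-0.001, 3.141, -0.0]
force: [-3.4, 2.6, 8.5]
opening: 0.0362
gripper_force: 20.0
```

arm_command(deltas=[[[0,0,0.1,0,0,0],[0,0,0,0,0,0],[0,0,0,0,0,0],[0,0,0,0,0,0]]], gripper=0.12)

```text
t: 8.48
tool_pos: [0.4903, -0.3526, 0.0187]
orientation: [0.001, -3.141, -0.0]
force: [0.2, 0.4, -0.3]
opening: 0.0515
gripper_force: 0.0
```

arm_command(deltas=[[[0,0,1,0,0,0],[0,0,2.5,0,0,0],[0,0,3.5,0,0,0],[0,0,4,0,0,0],[0,0,4,0,0,0],[0,0,3.3,0,0,0],[1,1.5,0,0,0,0],[1.7,2.9,0,0,0,1],[2,3.4,0,0,0,1],[2,3.4,0,0,0,2],[2,3.4,0,0,0,2],[2,3.4,0,0,0,2]]], gripper=-0.25)

```text
t: 9.48
tool_pos: [0.5981, -0.1712, 0.2029]
orientation: [-0.222, 3.133, -0.0]
force: [0.8, -0.5, 0.1]
opening: 0.035
gripper_force: 0.0
```

arm_command(deltas=[[[2,3.3,0,0,0,1],[2,3.3,0,0,0,1],[2,3.3,0,0,0,0],[1.5,2.3,-1,0,0,0],[0,0,-3,0,0,0],[0,0,-4,0,0,0],[0,0,-4,0,0,0],[0,0,-3,0,0,0],[0,0,-1.5,0,0,0],[0,0,0,0,0,0],[0,0,0,0,0,0],[0,0,0,0,0,0]]])

```text
t: 10.48
tool_pos: [0.6745, -0.0512, 0.0403]
orientation: [-0.274, 3.125, -0.002]
force: [0.8, -0.4, -0.1]
opening: 0.0346
gripper_force: 0.0
```

```bash
python3 look.py w4; python3 - <<'E'
from h import *
im=cv2.imread("pics/w4.png"); cv2.imwrite("pics/c4.png",im[200:400,120:520])
E
```

```text
10.4833 [ 0.6745 -0.0512  0.0403] [-2.7400e-01  3.1255e+00 -1.6000e-03] [-0.15  0.47  1.42 -0.    1.25 -1.9 ] 0.03461044739026821
cam [ 0.606 -0.063  0.206] axis [ 0.25   0.042 -0.967]
```

View pics/c4.png

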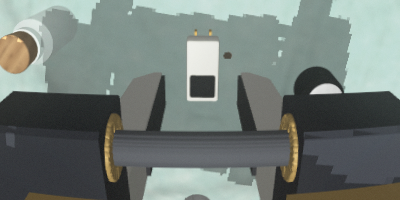

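The switch is aligned and centred between the fingers at (322,270).

```bash
python3 - <<'E'
from h import *
m=np.load("pics/w4.npy",allow_pickle=True).item()
for p in[(322,241),(322,302)]: print(ray_plane("wrist",p,.014,m).round(4))
print(monitor.read_state()["tool_pos"])
E
```

```text
[ 0.6574 -0.0542  0.014 ]
[ 0.6927 -0.0479  0.014 ]
[ 0.67489647 -0.05126688  0.04071565]
```

arm_command(deltas=[[[0,0,-1.5,0,0,0],[0,0,-1,0,0,0],[0,0,-0.7,0,0,0],[0,0,0,0,0,0],[0,0,0,0,0,0],[0,0,0,0,0,0],[0,0,0,0,0,0]]])

```text
t: 11.12
tool_pos: [0.6728, -0.0509, 0.0055]
orientation: [-0.275, 3.129, -0.0]
force: [-0.4, -0.3, 0.1]
opening: 0.0347
gripper_force: 0.0
```

arm_command(deltas=[[[0,0,0.15,0,0,0],[0,0,0,0,0,0],[0,0,0,0,0,0],[0,0,0,0,0,0],[0,0,0,0,0,0],[0,0,0,0,0,0]]], gripper=-1)

```text
t: 11.62
tool_pos: [0.6728, -0.0509, 0.007]
orientation: [-0.275, 3.129, -0.0]
force: [0.1, -0.1, 4.2]
opening: 0.0177
gripper_force: 20.0
```

arm_command(deltas=[[[0,0,0.5,0,0,0],[0,0,1.5,0,0,0],[0,0,2.5,0,0,0],[0,0,3.5,0,0,0],[0,0,3.5,0,0,0],[0,0,3.5,0,0,0],[0,0,3,0,0,0],[-0.4,-1.2,1.5,0,0,0],[-1,-2.4,0,0,0,-1],[-1.3,-3,0,0,0,-1],[-1.3,-3.2,0,0,0,-1],[-1.3,-3.2,0,0,0,-1]]])

```text
t: 12.62
tool_pos: [0.618, -0.1824, 0.2013]
orientation: [0.165, -3.137, 0.0]
force: [-0.4, -1.2, -0.1]
opening: 0.0176
gripper_force: 20.0
```

arm_command(deltas=[[[-1.3,-3.2,0,0,0,-1],[-1.3,-3.2,0,0,0,-1],[-1.3,-3.2,0,0,0,-1],[-1.3,-3.2,0,0,0,-1],[-1,-2.6,-1,0,0,-1],[-0.8,-1.8,-2,0,0,-1],[0,0,-3.5,0,0,0],[0,0,-4,0,0,0],[0,0,-3.5,0,0,0],[0,0,-2,0,0,0],[0,0,0,0,0,0],[0,0,0,0,0,0]]])

```text
t: 13.62
tool_pos: [0.5476, -0.3524, 0.04]
orientation: [0.0, -3.138, -0.004]
force: [-0.7, -0.1, 0.7]
opening: 0.0176
gripper_force: 20.0
```

arm_command(deltas=[[[0,0,-1,0,0,0],[0,0,-0.8,0,0,0],[0,0,-0.4,0,0,0],[0,0,0,0,0,0],[0,0,0,0,0,0],[0,0,0,0,0,0],[0,0,0,0,0,0]]])

```text
t: 14.2
tool_pos: [0.5498, -0.353, 0.0202]
orientation: [-0.001, 3.141, -0.001]
force: [-0.9, 0.0, 0.4]
opening: 0.0175
gripper_force: 20.0
```

arm_command(deltas=[[[0,0,-0.3,0,0,0],[0,0,0,0,0,0],[0,0,0,0,0,0],[0,0,-0.1,0,0,0],[0,0,0,0,0,0],[0,0,0,0,0,0],[0,0,0,0,0,0]]])

```text
t: 14.78
tool_pos: [0.5495, -0.3528, 0.016]
orientation: [-0.001, 3.142, -0.0]
force: [-1.6, 1.4, 6.2]
opening: 0.0177
gripper_force: 20.0
```

arm_command(deltas=[[[0,0,0.05,0,0,0],[0,0,0,0,0,0],[0,0,0,0,0,0],[0,0,0,0,0,0]]], gripper=-0.25)

```text
t: 15.12
tool_pos: [0.5494, -0.3528, 0.0157]
orientation: [0.001, -3.141, -0.0]
force: [0.5, -0.7, 0.0]
opening: 0.0342
gripper_force: 0.0
```

arm_command(deltas=[[[0,0,1,0,0,0],[0,0,2.5,0,0,0],[0,0,3.5,0,0,0],[0,0,4,0,0,0],[0,0,4,0,0,0],[0,0,3.5,0,0,0],[0.3,1.5,0,0,0,0],[0.6,3,0,0,0,0],[0.9,3.9,0,0,0,0],[0.9,3.9,0,0,0,0],[0.9,3.9,0,0,0,0],[0.9,3.9,0,0,0,0]]])

```text
t: 16.12
tool_pos: [0.5945, -0.15, 0.2016]
orientation: [-0.0, 3.141, -0.0]
force: [0.4, -1.0, -0.4]
opening: 0.0345
gripper_force: 0.0
```

arm_command(deltas=[[[0.9,3.9,0,0,0,0],[0.9,3.9,0,0,0,0],[0.9,3.9,0,0,0,0],[0.9,3.9,0,0,0,0],[0.9,3.9,0,0,0,0],[0.9,3.9,0,0,0,0],[0.9,3.9,0,0,0,0],[0.8,3,0,0,0,0],[0.3,1.8,0,0,0,0],[0,0,0,0,0,0],[0,0,0,0,0,0],[0,0,0,0,0,0]]], gripper=0.35)

```text
t: 17.12
tool_pos: [0.6683, 0.1686, 0.2011]
orientation: [0.001, -3.142, 0.001]
force: [-0.5, -0.2, -0.2]
opening: 0.0626
gripper_force: 0.0
```

```bash
python3 look.py w5; python3 - <<'E'
from h import *
im=eyes.read_camera("top"); cv2.imwrite("pics/top5.png",im)
a=cv2.resize(im[210:300,435:495],(360,540),interpolation=cv2.INTER_CUBIC)
w=cv2.resize(cv2.imread("pics/w5.png")[200:360,240:400],(440,440),interpolation=cv2.INTER_CUBIC)
o=np.zeros((540,800,3),np.uint8); o[:,:360]=a; o[:440,360:]=w; cv2.imwrite("pics/c5.png",o)
E
```

```text
17.1167 [0.6683 0.1686 0.2011] [ 9.0000e-04 -3.1416e+00  8.0000e-04] [ 0.17  0.38  1.23 -0.    1.53 -1.4 ] 0.06261082322582873
cam [0.599 0.168 0.367] axis [ 0.25  -0.001 -0.968]
```

View pics/c5.png

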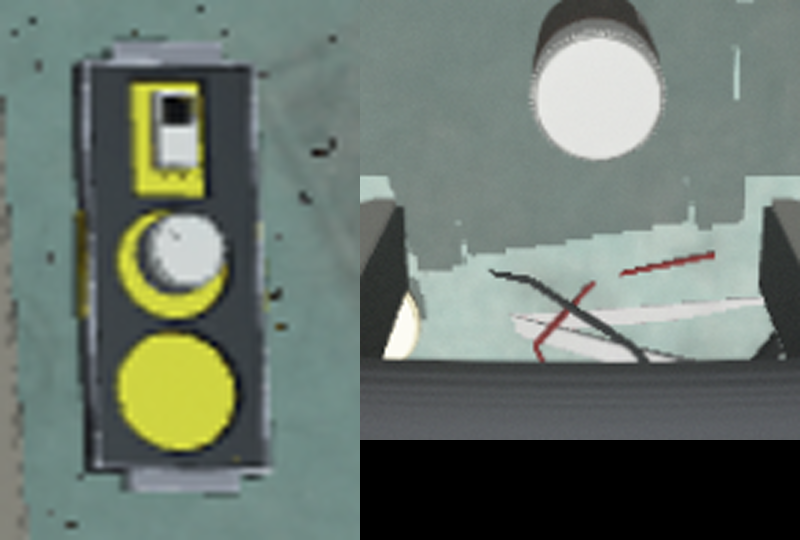

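Both parts sit in their cut-outs: the switch at (465,231) and the knob at (466,252) in the top view. The bottle cap is at (327,236) in the wrist view.

```bash
python3 - <<'E'
from h import *
m=np.load("pics/w5.npy",allow_pickle=True).item()
print(ray_plane("wrist",(326.9,235.6),.084,m).round(4), ray_plane("top",(466.2,251.7),.032).round(4))
E
```

```text
[0.6709 0.1727 0.084 ] [ 0.4928 -0.3533  0.032 ]
```

arm_command(deltas=[[[0.2,0.3,-2,0,0,0],[0,0,-3.5,0,0,0],[0,0,-4,0,0,0],[0,0,-4,0,0,0],[0,0,-2.5,0,0,0],[0,0,-1.5,0,0,0],[0,0,-0.7,0,0,0],[0,0,0,0,0,0],[0,0,0,0,0,0],[0,0,0,0,0,0],[0,0,0,0,0,0]]])

```text
t: 18.13
tool_pos: [0.6724, 0.1725, 0.0219]
orientation: [-0.001, 3.137, 0.001]
force: [0.0, 0.5, 0.3]
opening: 0.0627
gripper_force: 0.0
```

arm_command(deltas=[[[0,0,0,0,0,0],[0,0,0,0,0,0],[0,0,0,0,0,0],[0,0,0,0,0,0],[0,0,0,0,0,0],[0,0,0,0,0,0]]], gripper=-1, squeeze=25)

```text
t: 18.63
tool_pos: [0.6706, 0.1723, 0.0192]
orientation: [-0.001, 3.141, 0.0]
force: [0.4, 0.5, 2.2]
opening: 0.0399
gripper_force: 25.0
```

arm_command(deltas=[[[0,0,0.5,0,0,0],[0,0,1.5,0,0,0],[0,0,2.5,0,0,0],[0,0,3.5,0,0,0],[0,0,3.5,0,0,0],[0,0,3.5,0,0,0],[0,0,3,0,0,0],[-0.4,-0.9,1.5,0,0,0],[-0.8,-1.8,0,0,0,0],[-1.2,-2.7,0,0,0,0],[-1.5,-3.3,0,0,0,0],[-1.5,-3.3,0,0,0,0]]])

```text
t: 19.63
tool_pos: [0.615, 0.0509, 0.2135]
orientation: [0.003, -3.141, 0.0]
force: [0.3, -0.4, -0.8]
opening: 0.04
gripper_force: 25.0
```

arm_command(deltas=[[[-1.5,-3.3,0,0,0,0],[-1.5,-3.3,0,0,0,0],[-1.5,-3.3,0,0,0,0],[-1.5,-3.3,0,0,0,0],[-1.5,-3.3,0,0,0,0],[-1.5,-3.3,0,0,0,0],[-1.5,-3.3,0,0,0,0],[-1.5,-3.3,0,0,0,0],[-1.5,-3.3,0,0,0,0],[-1.5,-3.3,0,0,0,0],[-1.5,-3.3,0,0,0,0],[-1,-2.1,0,0,0,0]]])

```text
t: 20.63
tool_pos: [0.4388, -0.3346, 0.2137]
orientation: [-0.002, -3.141, 0.001]
force: [0.3, 0.9, -0.2]
opening: 0.0398
gripper_force: 25.0
```

arm_command(deltas=[[[-0.6,-1.2,0,0,0,0],[-0.3,-0.8,0,0,0,0],[0,0,-1.5,0,0,0],[0,0,-3,0,0,0],[0,0,-4,0,0,0],[0,0,-3.5,0,0,0],[0,0,-2.5,0,0,0],[0,0,-1.5,0,0,0],[0,0,-0.6,0,0,0],[0,0,0,0,0,0],[0,0,0,0,0,0],[0,0,0,0,0,0]]])

```text
t: 21.63
tool_pos: [0.4336, -0.3525, 0.0499]
orientation: [-0.002, 3.14, -0.003]
force: [-0.2, 0.4, 0.4]
opening: 0.0398
gripper_force: 25.0
```

arm_command(deltas=[[[0,0,-1,0,0,0],[0,0,-0.5,0,0,0],[0,0,-0.3,0,0,0],[0,0,0,0,0,0],[0,0,0,0,0,0],[0,0,-0.2,0,0,0],[0,0,0,0,0,0],[0,0,0,0,0,0],[0,0,0,0,0,0]]])

```text
t: 22.38
tool_pos: [0.4326, -0.352, 0.0282]
orientation: [-0.001, 3.141, -0.001]
force: [-0.1, -0.6, -0.7]
opening: 0.0402
gripper_force: 25.0
```

arm_command(deltas=[[[0,0,-0.1,0,0,0],[0,0,0,0,0,0],[0,0,0,0,0,0],[0,0,0,0,0,0]]])

```text
t: 22.72
tool_pos: [0.4328, -0.352, 0.0281]
orientation: [-0.001, 3.141, -0.001]
force: [-3.2, 3.1, 9.0]
opening: 0.0395
gripper_force: 25.0
```

arm_command(deltas=[[[0,0,0.1,0,0,0],[0,0,0,0,0,0],[0,0,0,0,0,0],[0,0,0,0,0,0]]], gripper=0.35)

```text
t: 23.05
tool_pos: [0.4323, -0.3517, 0.0278]
orientation: [0.001, -3.141, -0.0]
force: [-0.1, -0.8, 0.1]
opening: 0.0603
gripper_force: 0.0
```

arm_command(deltas=[[[0,0,1,0,0,0],[0,0,2,0,0,0],[0,0,3,0,0,0],[0,0,4,0,0,0],[0,0,4,0,0,0],[0,0,3,0,0,0],[0.7,1,0.5,0,0,0],[1.5,2.2,0,0,0,0],[2,3.1,0,0,0,0],[2,3.1,0,0,0,0],[2,3.1,0,0,0,0],[2,3.1,0,0,0,0]]])

```text
t: 24.05
tool_pos: [0.535, -0.1941, 0.2033]
orientation: [-0.0, 3.141, -0.0]
force: [0.3, -0.3, -0.2]
opening: 0.0629
gripper_force: 0.0
```

arm_command(deltas=[[[2,3.1,0,0,0,0],[2,3.1,0,0,0,0],[2,3.1,0,0,0,0],[2,3.1,0,0,0,0],[2,3.1,0,0,0,0],[1.8,2.8,0,0,0,0],[1.4,2.1,-1,0,0,0],[0.8,1.2,-3,0,0,0],[0,0,-4,0,0,0],[0,0,-3.5,0,0,0],[0,0,-2,0,0,0],[0,0,0,0,0,0]]], gripper=0)

```text
t: 25.05
tool_pos: [0.6695, 0.0209, 0.0607]
orientation: [0.002, -3.13, -0.001]
force: [-1.6, 0.5, -0.1]
opening: 0.0465
gripper_force: 0.0
```

```bash
python3 look.py w6; python3 - <<'E'
from h import *
im=eyes.read_camera("top"); cv2.imwrite("pics/top6.png",im)
a=cv2.resize(im[210:300,435:495],(360,540),interpolation=cv2.INTER_CUBIC)
w=cv2.resize(cv2.imread("pics/w6.png")[200:360,240:400],(440,440),interpolation=cv2.INTER_CUBIC)
o=np.zeros((540,800,3),np.uint8); o[:,:360]=a; o[:440,360:]=w; cv2.imwrite("pics/c6.png",o)
E
```

```text
25.05 [0.6695 0.0209 0.0607] [ 1.6000e-03 -3.1303e+00 -8.0000e-04] [-0.05  0.44  1.41  0.    1.3  -1.62] 0.04645682764944643
cam [0.602 0.02  0.228] axis [ 0.239 -0.    -0.971]
```

View pics/c6.png

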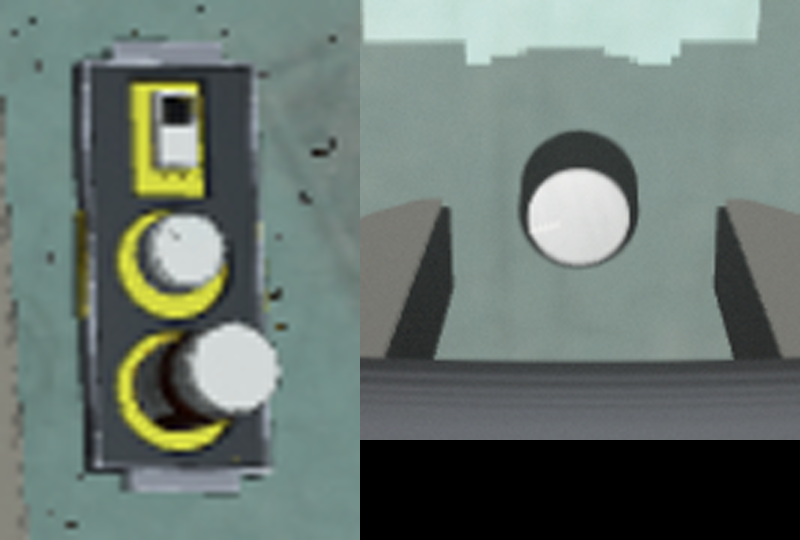

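The bottle stands upright in its cut-out. The black knob's top is at (320,278) in the wrist view, centred between the fingers.

```bash
python3 - <<'E'
from h import *
m=np.load("pics/w6.npy",allow_pickle=True).item()
print(ray_plane("wrist",(319.6,278.5),.023,m).round(4), monitor.read_state()["tool_pos"])
E
```

```text
[0.6775 0.0197 0.023 ] [0.67376313 0.02040539 0.06764624]
```

arm_command(deltas=[[[0.1,0,-2,0,0,0],[0.1,0,-2,0,0,0],[0,0,-1.2,0,0,0],[0,0,-0.6,0,0,0],[0,0,0,0,0,0],[0,0,0,0,0,0],[0,0,0,0,0,0],[0,0,0,0,0,0]]])

```text
t: 25.82
tool_pos: [0.6776, 0.0201, 0.0117]
orientation: [-0.001, 3.139, -0.0]
force: [0.2, -0.2, -0.3]
opening: 0.0467
gripper_force: 0.0
```

arm_command(deltas=[[[0,0,0,0,0,0],[0,0,0,0,0,0],[0,0,0,0,0,0],[0,0,0,0,0,0],[0,0,0,0,0,0],[0,0,0,0,0,0]]], gripper=-1, squeeze=20)

```text
t: 26.32
tool_pos: [0.6766, 0.0202, 0.0103]
orientation: [-0.001, 3.141, -0.0]
force: [-1.5, 0.1, 2.5]
opening: 0.026
gripper_force: 20.0
```

arm_command(deltas=[[[0,0,0.5,0,0,0],[0,0,1.5,0,0,0],[0,0,2.5,0,0,0],[0,0,3.5,0,0,0],[0,0,3.5,0,0,0],[0,0,3.5,0,0,0],[0,0,3,0,0,0],[-0.8,1,1,0,0,0],[-1.6,1.9,0,0,0,0],[-2.4,2.8,0,0,0,0],[-2.4,2.8,0,0,0,0],[-2.4,2.8,0,0,0,0]]])

```text
t: 27.32
tool_pos: [0.5795, 0.1339, 0.2015]
orientation: [0.001, 3.14, 0.0]
force: [0.7, 1.0, -0.6]
opening: 0.0259
gripper_force: 20.0
```

arm_command(deltas=[[[-2.4,2.8,0,0,0,0],[-2.4,2.8,0,0,0,0],[-2.4,2.8,0,0,0,0],[-2.4,2.8,0,0,0,0],[-2.4,2.8,0,0,0,0],[-1.9,2.2,0,0,0,0],[-1,1.4,0,0,0,0],[0,0,-2,0,0,0],[0,0,-3.5,0,0,0],[0,0,-4,0,0,0],[0,0,-3,0,0,0],[0,0,-1.8,0,0,0]]])

```text
t: 28.32
tool_pos: [0.4295, 0.3082, 0.0543]
orientation: [0.001, -3.139, 0.003]
force: [-0.5, -0.3, -0.3]
opening: 0.0257
gripper_force: 20.0
```

arm_command(deltas=[[[0,0,-1,0,0,0],[0,0,0,0,0,0],[0,0,0,0,0,0],[0,0,0,0,0,0],[0,0,0,0,0,0]]])

```text
t: 28.73
tool_pos: [0.433, 0.3101, 0.0493]
orientation: [-0.001, 3.138, 0.003]
force: [-0.2, 0.4, 0.2]
opening: 0.0265
gripper_force: 20.0
```

```bash
python3 look.py w7; python3 - <<'E'
from h import *
m=np.load("pics/w7.npy",allow_pickle=True).item(); im=cv2.imread("pics/w7.png"); cv2.imwrite("pics/c7.png",im[60:420])
k=cv2.inRange(cv2.cvtColor(im,cv2.COLOR_BGR2HSV),(0,150,80),(8,255,255))
n,_,st,c=cv2.connectedComponentsWithStats(k)
for i in range(1,n):
  if st[i,4]>300:
    x,y,w,h,a=st[i]; print(st[i],[ray_plane("wrist",p,.009,m).round(4)[:2] for p in [(x,y+h/2),(x+w,y+h/2),(x+w/2,y),(x+w/2,y+h)]])
E
```

```text
28.7333 [0.433  0.3101 0.0493] [-8.0000e-04  3.1384e+00  3.0000e-03] [ 0.53  0.1   1.85  0.    1.19 -1.05] 0.026544201798372448
cam [0.363 0.309 0.215] axis [ 0.253  0.001 -0.967]
[ 276  103   62   68 2486] [array([0.3602, 0.2849]), array([0.3604, 0.319 ]), array([0.3415, 0.302 ]), array([0.3794, 0.3019])]
[ 283  229   70   54 2181] [array([0.4286, 0.2875]), array([0.4286, 0.3284]), array([0.4124, 0.308 ]), array([0.4455, 0.308 ])]
```

View pics/c7.png

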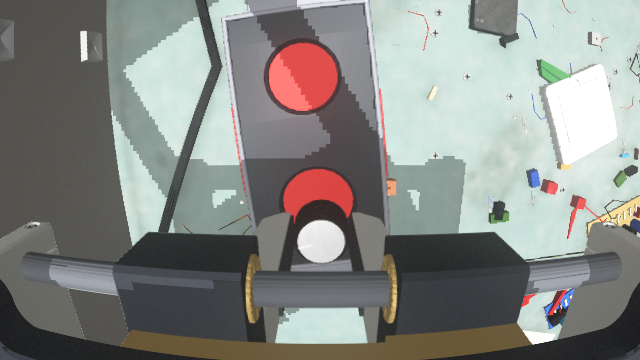

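The black knob hangs over the larger red cut-out (318,260); the vial's cut-out is at (302,137).

arm_command(deltas=[[[0.1,0,-1,0,0,0],[0,0,-1,0,0,0],[0,0,-0.6,0,0,0],[0,0,0,0,0,0],[0,0,0,0,0,0],[0,0,0,0,0,0],[0,0,0,0,0,0]]])

```text
t: 29.37
tool_pos: [0.4325, 0.3092, 0.0211]
orientation: [-0.001, 3.142, -0.0]
force: [0.3, 0.8, -0.2]
opening: 0.0264
gripper_force: 20.0
```

arm_command(deltas=[[[0,0,-0.2,0,0,0],[0,0,0,0,0,0],[0,0,0,0,0,0],[0,0,-0.1,0,0,0],[0,0,0,0,0,0],[0,0,0,0,0,0],[0,0,0,0,0,0]]])

```text
t: 29.95
tool_pos: [0.4326, 0.3093, 0.0182]
orientation: [-0.001, 3.141, 0.0]
force: [-0.3, -0.1, 2.2]
opening: 0.0263
gripper_force: 20.0
```

arm_command(deltas=[[[0,0,-0.1,0,0,0],[0,0,0,0,0,0],[0,0,0,0,0,0],[0,0,0,0,0,0]]])

```text
t: 30.28
tool_pos: [0.4327, 0.3093, 0.0181]
orientation: [-0.001, 3.141, 0.0]
force: [-4.6, -2.2, 12.8]
opening: 0.0263
gripper_force: 20.0
```

arm_command(deltas=[[[0,0,0.1,0,0,0],[0,0,0,0,0,0],[0,0,0,0,0,0],[0,0,0,0,0,0]]], gripper=0)

```text
t: 30.62
tool_pos: [0.4322, 0.3091, 0.0176]
orientation: [0.001, -3.141, 0.0]
force: [0.3, -0.9, 0.1]
opening: 0.0451
gripper_force: 0.0
```

arm_command(deltas=[[[0,0,1,0,0,0],[0,0,2.5,0,0,0],[0,0,3.5,0,0,0],[0,0,4,0,0,0],[0,0,4,0,0,0],[0,0,3.3,0,0,0],[0.7,-1.4,0,0,0,0],[1.3,-2.6,0,0,0,0],[1.7,-3.3,0,0,0,0],[1.7,-3.3,0,0,0,0],[1.7,-3.3,0,0,0,0],[1.7,-3.3,0,0,0,0]]])

```text
t: 31.62
tool_pos: [0.5209, 0.1357, 0.2018]
orientation: [-0.002, 3.141, 0.0]
force: [0.5, -0.1, 0.2]
opening: 0.0464
gripper_force: 0.0
```

arm_command(deltas=[[[1.7,-3.3,0,0,0,0],[1.7,-3.3,0,0,0,0],[1.7,-3.3,0,0,0,0],[1.7,-3.3,0,0,0,0],[1.7,-3.3,0,0,0,0],[1.7,-3.3,0,0,0,0],[1.7,-3.3,0,0,0,0],[1.6,-3,-1,0,0,0],[0.8,-1.6,-2,0,0,0],[0,0,-3,0,0,0],[0,0,-2,0,0,0],[0,0,0,0,0,0]]], gripper=0)

```text
t: 32.62
tool_pos: [0.6599, -0.1394, 0.115]
orientation: [-0.001, -3.133, -0.004]
force: [-0.9, 0.8, -1.6]
opening: 0.0463
gripper_force: 0.0
```

arm_command(deltas=[[[0,0,0,0,0,0],[0,0,0,0,0,0],[0,0,0,0,0,0]]])

```text
t: 32.87
tool_pos: [0.6649, -0.1399, 0.124]
orientation: [-0.002, 3.138, -0.002]
force: [0.8, 0.0, -0.7]
opening: 0.0463
gripper_force: 0.0
```

```bash
python3 look.py w8; python3 - <<'E'
from h import *
im=eyes.read_camera("top"); cv2.imwrite("pics/top8.png",im)
a=cv2.resize(im[245:320,198:248],(360,540),interpolation=cv2.INTER_CUBIC)
w=cv2.resize(cv2.imread("pics/w8.png")[200:360,240:400],(440,440),interpolation=cv2.INTER_CUBIC)
o=np.zeros((540,800,3),np.uint8); o[:,:360]=a; o[:440,360:]=w; cv2.imwrite("pics/c8.png",o)
E
```

```text
32.8667 [ 0.6649 -0.1399  0.124 ] [-1.8000e-03  3.1378e+00 -1.8000e-03] [-0.28  0.39  1.35 -0.    1.39 -1.85] 0.04633364519187233
cam [ 0.595 -0.14   0.29 ] axis [ 0.254 -0.002 -0.967]
```

View pics/c8.png

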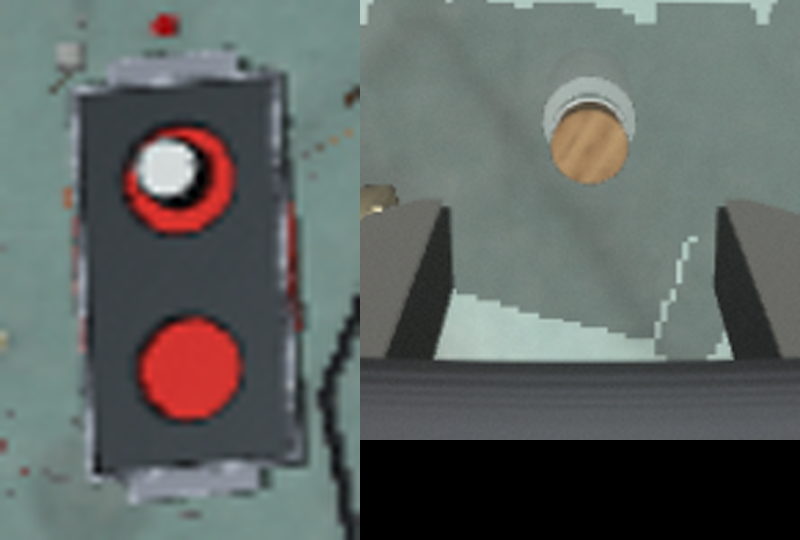

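The black knob sits in its cut-out. The vial's cork is at (323,253) in the wrist view.

```bash
python3 - <<'E'
from h import *
m=np.load("pics/w8.npy",allow_pickle=True).item()
print(ray_plane("wrist",(323.3,252.7),.062,m).round(4), monitor.read_state()["tool_pos"])
E
```

```text
[ 0.6651 -0.1389  0.062 ] [ 0.66474744 -0.13984558  0.12361125]
```

```bash
python3 - <<'E'
from h import *
for z in (.03,.06,.09,.12):
  print(z,[ray_plane("top",p,z).round(3)[:2] for p in [(410,182),(447,178),(401,101)]])
im=cv2.imread("pics/w8.png"); t=cv2.imread("pics/top0.png"); 
o=np.zeros((480,800,3),np.uint8); o[:,:400]=im[:,:400]; o[:400,400:]=cv2.resize(t[95:195,375:475],(400,400)); cv2.imwrite("pics/c9.png",o)
E
```

```text
0.03 [array([ 0.687, -0.205]), array([ 0.701, -0.308]), array([ 0.93 , -0.183])]
0.06 [array([ 0.677, -0.199]), array([ 0.69, -0.3 ]), array([ 0.915, -0.178])]
0.09 [array([ 0.667, -0.194]), array([ 0.68 , -0.292]), array([ 0.899, -0.172])]
0.12 [array([ 0.658, -0.188]), array([ 0.67 , -0.283]), array([ 0.883, -0.167])]
```

View pics/c9.png

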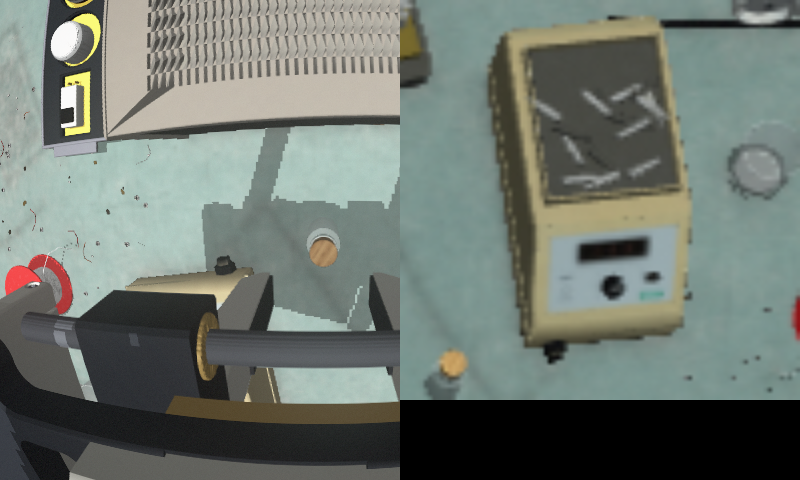

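The soldering station (front edge around x 0.69, y below -0.2) is close to the vial. I'll turn the gripper 12° so its body clears the station.

arm_command(deltas=[[[0.1,0,0,0,0,-4],[0.1,0.1,-1,0,0,-4],[0,0,-2,0,0,-4],[0,0,-3,0,0,0],[0,0,-2,0,0,0],[0,0,-1,0,0,0],[0,0,0,0,0,0],[0,0,0,0,0,0],[0,0,0,0,0,0]]])

```text
t: 33.72
tool_pos: [0.667, -0.1392, 0.0334]
orientation: [0.327, 3.121, -0.001]
force: [-0.1, 0.8, 0.8]
opening: 0.0462
gripper_force: 0.0
```

arm_command(deltas=[[[0,0,-1,0,0,0],[0,0,-0.5,0,0,0],[0,0,0,0,0,0],[0,0,0,0,0,0],[0,0,0,0,0,0],[0,0,0,0,0,0]]])

```text
t: 34.22
tool_pos: [0.6656, -0.1388, 0.0163]
orientation: [0.328, 3.124, -0.0]
force: [0.8, 0.4, -0.4]
opening: 0.0466
gripper_force: 0.0
```

arm_command(deltas=[[[0,0,0,0,0,0],[0,0,0,0,0,0],[0,0,0,0,0,0],[0,0,0,0,0,0],[0,0,0,0,0,0],[0,0,0,0,0,0]]], gripper=-1, squeeze=15)

```text
t: 34.72
tool_pos: [0.6655, -0.1388, 0.0161]
orientation: [0.327, 3.124, -0.0]
force: [0.1, -0.1, 0.9]
opening: 0.0233
gripper_force: 15.0
```

arm_command(deltas=[[[0,0,0.5,0,0,0],[0,0,1.5,0,0,0],[0,0,2.5,0,0,0],[0,0,3.5,0,0,0],[0,0,3.5,0,0,0],[0,0,3.5,0,0,0],[0,0,3,0,0,0],[-0.6,0.9,1.5,0,0,2],[-1.2,1.8,0,0,0,2],[-1.8,2.6,0,0,0,2],[-2.1,3,0,0,0,2],[-2.1,3,0,0,0,2]]])

```text
t: 35.72
tool_pos: [0.5867, -0.0252, 0.2126]
orientation: [0.053, 3.139, -0.0]
force: [0.0, 0.5, 0.5]
opening: 0.0233
gripper_force: 15.0
```

arm_command(deltas=[[[-2.1,3,0,0,0,2],[-2.1,3,0,0,0,0],[-2.1,3,0,0,0,0],[-2.1,3,0,0,0,0],[-2.1,3,0,0,0,0],[-2.1,3,0,0,0,0],[-2.1,3,0,0,0,0],[-2.1,3,0,0,0,0],[-2.1,3,0,0,0,0],[-2,3,0,0,0,0],[-1.2,1.8,0,0,0,0],[-0.6,0.9,0,0,0,0]]])

```text
t: 36.72
tool_pos: [0.3589, 0.3035, 0.2126]
orientation: [-0.005, 3.14, 0.003]
force: [-0.0, -0.1, -0.1]
opening: 0.0233
gripper_force: 15.0
```

arm_command(deltas=[[[0,0,-1.5,0,0,0],[0,0,-3,0,0,0],[0,0,-4,0,0,0],[0,0,-3.5,0,0,0],[0,0,-2.5,0,0,0],[0,0,-1.5,0,0,0],[0,0,0,0,0,0],[0,0,0,0,0,0],[0,0,0,0,0,0],[0,0,0,0,0,0]]])

```text
t: 37.55
tool_pos: [0.362, 0.302, 0.0532]
orientation: [-0.001, 3.139, 0.003]
force: [0.3, -0.1, 0.5]
opening: 0.0231
gripper_force: 15.0
```

arm_command(deltas=[[[0,0,-1,0,0,0],[0,0,-0.8,0,0,0],[0,0,-0.5,0,0,0],[0,0,0,0,0,0],[0,0,0,0,0,0],[0,0,-0.2,0,0,0],[0,0,0,0,0,0],[0,0,0,0,0,0],[0,0,0,0,0,0]]])

```text
t: 38.3
tool_pos: [0.3606, 0.3013, 0.0262]
orientation: [-0.001, 3.141, 0.0]
force: [1.1, -0.4, -0.4]
opening: 0.0234
gripper_force: 15.0
```

arm_command(deltas=[[[0,0,-0.1,0,0,0],[0,0,0,0,0,0],[0,0,0,0,0,0],[0,0,-0.1,0,0,0],[0,0,0,0,0,0],[0,0,0,0,0,0],[0,0,0,0,0,0]]])

```text
t: 38.88
tool_pos: [0.3607, 0.3013, 0.0249]
orientation: [-0.001, 3.141, 0.0]
force: [-4.0, -2.8, 10.2]
opening: 0.0233
gripper_force: 15.0
```

Contact on the cut-out floor. I'll release, retreat straight up and check.

arm_command(deltas=[[[0,0,0.1,0,0,0],[0,0,0,0,0,0],[0,0,0,0,0,0],[0,0,0,0,0,0]]], gripper=0)

```text
t: 39.22
tool_pos: [0.3604, 0.3012, 0.0248]
orientation: [0.001, -3.141, 0.0]
force: [-0.3, -0.5, 0.3]
opening: 0.0439
gripper_force: 0.0
```

arm_command(deltas=[[[0,0,1,0,0,0],[0,0,2,0,0,0],[0,0,3,0,0,0],[0,0,4,0,0,0],[0,0,4,0,0,0],[0,0,4,0,0,0],[1,-2,2,0,0,0],[1,-3,0,0,0,0],[1,-3,0,0,0,0],[1,-2,0,0,0,0],[0,0,0,0,0,0],[0,0,0,0,0,0]]])

```text
t: 40.22
tool_pos: [0.4008, 0.2004, 0.2256]
orientation: [0.003, 3.141, 0.001]
force: [0.2, -0.6, -0.7]
opening: 0.0469
gripper_force: 0.0
```

```bash
python3 - <<'E'
from h import *
im=eyes.read_camera("top"); cv2.imwrite("pics/topf.png",cv2.resize(im[140:340,165:500],(800,478),interpolation=cv2.INTER_CUBIC))
E
```

```text
(no output)
```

View pics/topf.png

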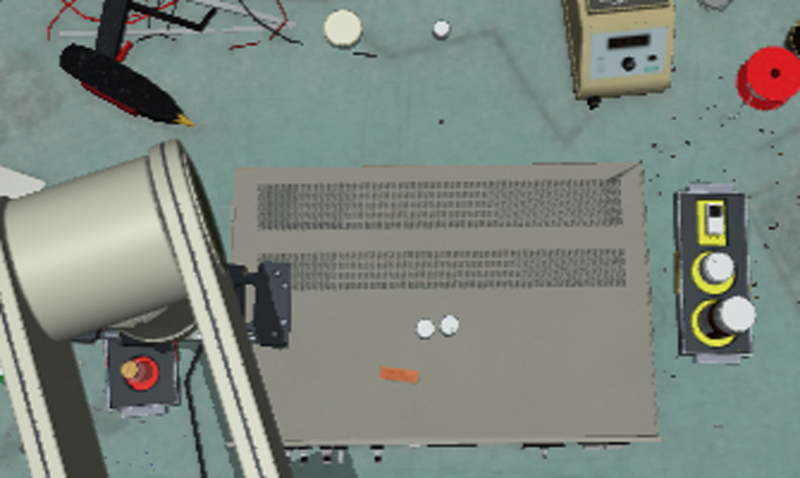

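All parts are in place. The vial is upright at (140,372), the yellow kit is complete on the right, and the cream cap and small knob haven't moved. The arm is clear, so I'll hand in.

```bash
python3 -c "
from plant import ticket
print(ticket.close_job())"
```

```text
the job is handed in; nothing more can be done
None
```

I placed all five parts in their cut-outs, with the bottle and vial upright, and handed the job in at about 40 s. The arm hid the black knob and I didn't check the black pad in the last picture, though the knob was seated when last seen; no verdict came back.

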